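# Make up two gel-run kits, one part from a jammed feed chute

### The job

Make up the two kits for the gel runs, each thing upright on the mark of its own colour and shape: the yellow comb and the amber bottle go on the green tray; the black-capped white bottle, the purple-lidded tip box and the red-capped vial on its round black carrier go on the blue tray, comb and box lying square along their rectangles. The vial is jammed at the low end of the feed chute with its carrier under two retaining rails: nudge it back up the chute until the carrier is clear of the rails, then lift it out. Never tip the vial or a bottle over, and let go of everything in the end.

Things in the scene. Friction and masses are not known exactly. Their poses are not given: they have to be found in the camera images.
- tray_green: Green tray, fixed, 280 (x) by 120 (y) mm, floor 6 mm above the bench, rim 10 mm. Origin: centre of its underside. Flat printed marks on its centre line: yellow rectangle 96 x 42 mm, long along x, centred at x = -70 mm (comb, long side along the tray's x, either way round); orange disc 50 mm across at x = +70 mm (amber bottle). Trays and chute share three columns, in any order.
- tray_blue: Blue tray, fixed, 280 (x) by 120 (y) mm, floor 6 mm above the bench, rim 10 mm. Origin: centre of its underside. Flat printed marks on its centre line: black disc 54 mm across at x = -90 mm (white bottle); purple rectangle 74 x 56 mm, long along x, at x = 0 (tip box, long side along the tray's x, either way round); red disc 70 mm across at x = +90 mm (vial).
- chute: Fixed chute, 242 (x) by 78 mm, origin: centre of its underside on the bench. Floor rises to +x at 0.14 rad: height 26 mm + 0.141 x. Channel 62 mm wide, walls 16 mm over the floor, 14 mm stops at x = -112 and +114 mm. Two dark rails along the walls, from the low stop to x = -48 mm, 12 to 16 mm over the floor, leave a 40 mm slot; open above elsewhere. Slick, but holds the vial where it is left.
- vial: Red-capped vial (24 mm across) fixed on a black puck (56 mm across, 8 thick), 64 mm high, 60 g. Origin: centre of the puck's underside, z along the vial. Starts at x -78 to -70 mm in the chute, tilted 0.14 rad with it, puck under the rails; it lifts free once its centre is past x = -26 mm there: slide it some 60 mm up the slope (under 2 N). Push or grip it at least 18 mm above its underside.
- amber_bottle: Small amber bottle with a white cap, about 90 g: body 36 mm across up to 40 mm, 58 mm high in all, cap 22 mm across. Origin: centre of its underside, z up.
- white_bottle: Small white bottle with a black cap, about 90 g: body 40 mm across up to 44 mm, 62 mm high in all, cap 26 mm across. Origin: centre of its underside, z up.
- comb: Yellow gel comb lying flat, about 40 g: plate 84 mm (its x) by 30 mm (y), 6 mm thick, with teeth along its -y side and a raised grip ridge along the middle, 60 mm long (x), 12 mm thick (y), reaching from 6 to 30 mm above the bench; take it by the ridge. Origin: centre of its underside, z up.
- tip_box: Closed pipette-tip box, cream with a purple lid, about 80 g: 62 mm (its x) by 44 mm (y), 44 mm high. Origin: centre of its underside, z up; lid and box are one rigid piece.
Mind the look-alikes: they are no part of the job. There is more than one size of the tip_box; the one meant has the size given above.

How it is judged:
By the outcome, as a careful person would: the job done as asked, in the order asked, and still so for the second after the job is handed in, with the robot touching nothing.
It also fails if it takes over 131 s, if anything falls off the work surface, if the arm or the gripper's body presses on something with over 40 N, if the wrist force passes 120 N, or if a joint passes its speed limit or range.

### The arm

A 6-joint arm with a two-finger parallel gripper is mounted at the origin on the work surface. World frame = base frame: x ahead of the robot, y to its left, z up, the work surface at z = 0. Lengths are in m, angles in rad, forces in N, time in s.
With the tool pointing down it reaches from about 0.325 to 0.775 m from the base axis. Payload 5.5 kg.
Tool frame: the origin (TCP) lies midway between the tips of the shut fingers; the grasp point (between the pads) lies 19 mm behind it; z points along the fingers, y is the direction in which the jaws open and shut (so a half turn about z gives the same grasp; the last joint's range is limited). The gripper opens to 88 mm and grips with 3 to 60 N. Pads are 20 mm wide; open, the fingers measure 115 mm over their backs; the gripper's body (75 mm by 178 mm) begins 61 mm behind the grasp point.
Start: joints at [1.069, 0.091, 1.231, -0, 1.82, -0.057], TCP at [0.258, 0.542, 0.223] pointing down, gripper open.
Joint ranges: [-2.87, 2.87], [-0.86, 2.18], [0.17, 2.46], [-1.51, 4.65], [0.06, 2.69], [-2.65, 2.65]. Speed limits (rad/s): [2.57, 2.57, 3.01, 3.14, 3.14, 3.14].

### API

Orientations are given as a unit quaternion [w, x, y, z].
In Python, from cell import * gives the robot as it stands.
- The arm moves only by the tool servo_tool, never from a script. Its argument "motion" is a list that holds one entry, the list of rows, each a list of 4 numbers: the shift along the tool's x, y, z in mm, then the turn about the tool's z in rad. In form: [[[x, y, z, spin], ...]]. A call has 1 to 20 rows; each row is the pose to reach, as a shift and turn from the pose commanded when the call began, along the tool's axes at that moment; what a row does not reach only later rows make up. A row lasts 1/10 s, in which the tool goes at most 50 mm and 8.59 degrees, less where a joint would pass 70% of its speed; a pose out of reach is approached as far as the arm can. A call with a gripper value outside its range is refused whole. "gripper" is the opening, from -1 (shut) to 1 (fully open), set as the call begins (left out, the last holds). The fingers move at their own pace and stop on an object; "force" is the grip in N (left out, the last holds). Time passes only in rows, so rows that repeat a pose let the fingers close. It gives the time, the measured TCP pose, the force and the opening at its end, in the units of the state.
- get_state(): the state, without advancing time (a new reading comes with each control period).
- capture(name): name is "scene" or "top" or "wrist"; returns a dict with "color" (420x560x3 uint8, red, green, blue), "intrinsics" (3x3 intrinsics, pixels), "dist" ([k1, k2, p1, p2, k3] as OpenCV has them; the pictures are not rectified), "R" (3x3) and "t" (3): a world point X has camera coordinates R X + t. Camera axes: x right, y down, z forward; pixel columns grow to the right and rows downward; lengths in m; the calibration is good to about 2 mm. A picture is of the moment at which its call begins. There is no depth.
- close_job(): hands the job in, once; it reports no verdict.
The state is a dict: "time": time; "joint_positions": joint angles; "joint_velocities": joint speeds; "joint_torque": joint torques, N m; "ee_pos": TCP position; "tcp_rot": TCP orientation; "force": force on the tool from outside, world axes, zero at the start; "ft_torque": the same for the moment, N m; "finger_gap": opening from 0.0 (shut) to 1.0 (fully open).
Only numpy, scipy, OpenCV 4.12 (cv2) and the standard library are available. Lean on these libraries where they do the work, as an engineer would, in place of code of your own. Each camera call takes 0.05 s, during which the arm holds its last target.

## Working session

There is one attempt and no reset: what is moved stays moved. The work goes in short steps, Python scripts to look and compute and a tool call to move; the robot and the scene stay as the last step left them, time stands still between calls to the robot, and variables do not carry over. Pictures are saved under pics/ and viewed, and the job is handed in when it is done.

Besides the shell and the picture viewer there is one more tool, called in YAML: its name, and indented under it one key for each argument. servo_tool: Moves the arm, as the interface text tells. Its arguments: {"type":"object","properties":{"motion":{"type":"array"},"gripper":{"type":"number"},"force":{"type":"number"}},"required":["motion"]}

```bash
mkdir -p pics; ls
python3 - <<'E'
from cell import *
import cv2,pickle
print(get_state())
for n in ["scene","top","wrist"]:
    c=capture(n); pickle.dump(c,open(f"pics/{n}0.pkl","wb"))
    cv2.imwrite(f"pics/{n}0.png",c["color"][:,:,::-1]); print(n,c["intrinsics"].tolist(),c["dist"],c["R"].round(3).tolist(),c["t"])
E
```

```text
pics
{'time': 0.0, 'joint_positions': array([ 1.06928369e+00,  9.18563025e-02,  1.23186926e+00,  3.04649585e-05,
        1.81976607e+00, -5.66954551e-02]), 'joint_velocities': array([-0.00123855,  0.00113653,  0.00044045, -0.0008486 ,  0.00202568,
        0.00019363]), 'joint_torque': array([-3.50782839e-04, -4.46481013e+01, -4.06420469e+01,  6.96562766e-02,
        3.01376253e-02, -2.51403999e-04]), 'ee_pos': array([0.25802957, 0.54137047, 0.22151778]), 'tcp_rot': array([-2.75773849e-04,  2.20575778e-01,  9.75369378e-01, -9.08677978e-04]), 'force': array([-0.17297658,  0.7176353 , -0.19063131]), 'ft_torque': array([-0.01161468,  0.02643091,  0.05195133]), 'finger_gap': 1.003320788685999}
scene [[412.5756460085931, 0.0, 285.19068363714234], [0.0, 412.5756460085931, 208.04946526636977], [0.0, 0.0, 1.0]] [-0.04147584  0.          0.          0.          0.        ] [[-0.585, 0.811, 0.015], [0.674, 0.496, -0.547], [-0.451, -0.31, -0.837]] [ 0.35185547 -0.29661898  1.11750021]
top [[504.55941040421476, 0.0, 281.53729835536075], [0.0, 504.55941040421476, 205.34503058217928], [0.0, 0.0, 1.0]] [0.01687591 0.         0.         0.         0.        ] [[-0.03, -0.999, 0.025], [-0.985, 0.025, -0.17], [0.169, -0.03, -0.985]] [-0.05925532  0.53593476  1.01579771]
wrist [[301.82602251497383, 0.0, 287.3271062484142], [0.0, 301.82602251497383, 213.06458433387732], [0.0, 0.0, 1.0]] [-0.02482015  0.          0.          0.          0.        ] [[0.431, 0.902, -0.003], [0.862, -0.41, 0.299], [0.269, -0.132, -0.954]] [-0.59902398 -0.03608076  0.3934342 ]
```

View pics/top0.png

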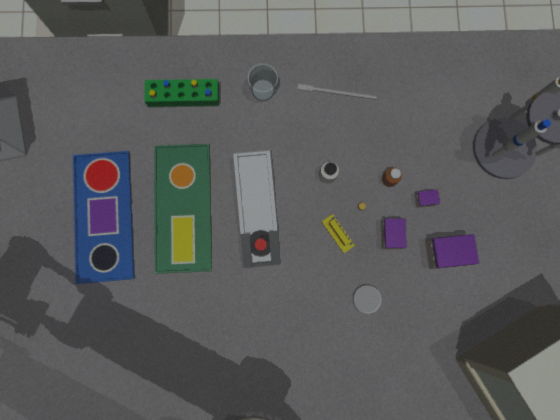

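View pics/scene0.png

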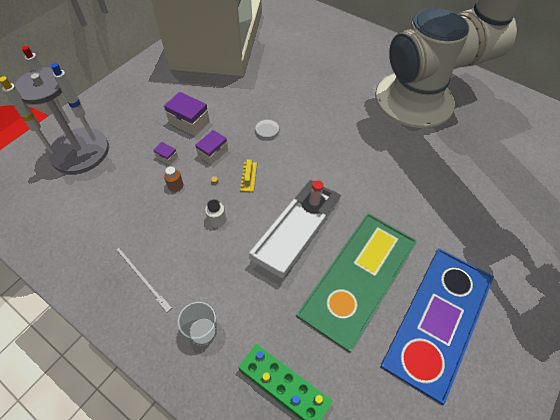

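View pics/wrist0.png

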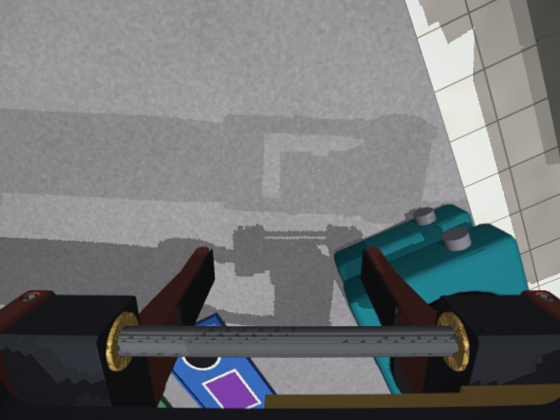

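```bash
cat > h.py <<'E'
import numpy as np,cv2,pickle
def ray(c,uv):
    p=cv2.undistortPoints(np.array(uv,float).reshape(-1,1,2),c["intrinsics"],np.array(c["dist"])).reshape(-1,2)
    d=np.c_[p,np.ones(len(p))]@c["R"]; o=-c["R"].T@c["t"]
    return o,d
def onz(c,uv,z):
    o,d=ray(c,uv); s=(z-o[2])/d[:,2]; return o+d*s[:,None]
def tri(c1,u1,c2,u2):
    o1,d1=ray(c1,u1);o2,d2=ray(c2,u2);A=np.c_[d1[0],-d2[0]]
    s=np.linalg.lstsq(A,o2-o1,rcond=None)[0]
    a=o1+s[0]*d1[0];b=o2+s[1]*d2[0];return (a+b)/2,np.linalg.norm(a-b)
def proj(c,X):
    return cv2.projectPoints(np.array(X,float).reshape(-1,1,3),cv2.Rodrigues(c["R"])[0],c["t"],c["intrinsics"],np.array(c["dist"]))[0].reshape(-1,2)
def blobs(c,lo,hi,mn=25,roi=None):
    h=cv2.cvtColor(c["color"],cv2.COLOR_RGB2HSV);m=cv2.inRange(h,np.array(lo),np.array(hi))
    if roi: k=np.zeros_like(m);x0,y0,x1,y1=roi;k[y0:y1,x0:x1]=255;m&=k
    n,l,s,ce=cv2.connectedComponentsWithStats(m)
    out=[]
    for i in range(1,n):
        if s[i,4]>=mn:
            ct=max(cv2.findContours((l==i).astype(np.uint8),0,cv2.CHAIN_APPROX_NONE)[0],key=len)
            out.append((ce[i],s[i],ct))
    return out
def load(n): return pickle.load(open(f"pics/{n}.pkl","rb"))
def rectw(c,ct,z):
    P=onz(c,ct.reshape(-1,2).astype(float),z)[:,:2]
    r=cv2.minAreaRect((P*1000).astype(np.float32)); return r
E
python3 - <<'E'
from h import *
for n in ["top0","scene0"]:
    c=load(n); print(n)
    for nm,lo,hi in [("purple",(125,90,30),(150,255,255)),("yellow",(24,150,90),(32,255,255)),("orange",(8,140,90),(20,255,255)),("red",(0,180,90),(5,255,255)),("green",(60,120,40),(85,255,255)),("blue",(105,150,50),(120,255,255)),("amber",(5,100,30),(14,255,180)),("black",(0,0,0),(180,255,32))]:
        for ce,s,ct in blobs(c,lo,hi,20):
            print(nm,ce.round(1),s[2:],"z0",[np.round(v,1) for v in rectw(c,ct,0.006)],"z44",[np.round(v,1) for v in rectw(c,ct,0.044)])
c=load("top0");im=c["color"][150:290,220:490,::-1];cv2.imwrite("pics/t0z.png",cv2.resize(im,None,fx=2.9,fy=2.9,interpolation=2))
c=load("scene0");im=c["color"][80:280,140:350,::-1];cv2.imwrite("pics/s0z.png",cv2.resize(im,None,fx=2.9,fy=2.9,interpolation=2))
E
```

```text
top0
purple [428.4 197.3] [ 22  16 285] z0 [array([ 550.9, -400.4]), array([32. , 44.4]), np.float64(3.7)] z44 [array([ 544. , -387.8]), array([30.8, 42.9]), np.float64(3.7)]
purple [102.5 215.6] [ 26  34 833] z0 [array([528.8, 311.1]), array([71.9, 53.2]), np.float64(1.9)] z44 [array([522.8, 298.7]), array([69.4, 51.3]), np.float64(1.9)]
purple [395. 233.] [ 21  29 597] z0 [array([ 473.7, -320.7]), array([43.8, 62.9]), np.float64(86.3)] z44 [array([ 469.6, -311. ]), array([42.3, 60.7]), np.float64(86.3)]
purple [455.3 250.7] [  46   33 1246] z0 [array([ 431.8, -448.9]), array([64.3, 92.5]), np.float64(4.1)] z44 [array([ 429.1, -434.6]), array([62. , 89.3]), np.float64(4.1)]
yellow [193.8  82.2] [ 5  5 20] z0 [array([830. , 114.6]), array([9. , 9.7]), np.float64(89.8)] z44 [array([813.4, 109.1]), array([8.7, 9.3]), np.float64(89.8)]
yellow [151.8  92.8] [ 5  5 20] z0 [array([805.5, 208.8]), array([9.6, 8.9]), np.float64(0.6)] z44 [array([789.7, 200.1]), array([9.3, 8.6]), np.float64(0.6)]
yellow [337.3 233.3] [ 32  37 408] z0 [array([ 477.1, -195.6]), array([82. , 28.4]), np.float64(
[... 4906 characters left out ...]
[19.7, 24.2]), np.float64(64.5)]
blue [439.9 323.6] [ 113  155 5264] z0 [array([527.3, 311.1]), array([283. , 120.5]), np.float64(3.4)] z44 [array([546.4, 305.9]), array([268.9, 114.5]), np.float64(3.4)]
blue [259.7 354.5] [ 7  8 41] z0 [array([781.1,  73.4]), array([12.4, 10.8]), np.float64(37.8)] z44 [array([787.5,  80.1]), array([11.8, 10.2]), np.float64(37.8)]
blue [295.4 399.4] [ 8  8 49] z0 [array([805.2, 168.2]), array([11.2, 12. ]), np.float64(35.3)] z44 [array([810.4, 170.2]), array([10.6, 11.4]), np.float64(35.3)]
amber [174.  181.5] [ 19  21 230] z0 [array([ 590. , -324.4]), array([56.8, 36. ]), np.float64(60.5)] z44 [array([ 606. , -297.8]), array([54. , 34.2]), np.float64(60.5)]
```

View pics/t0z.png

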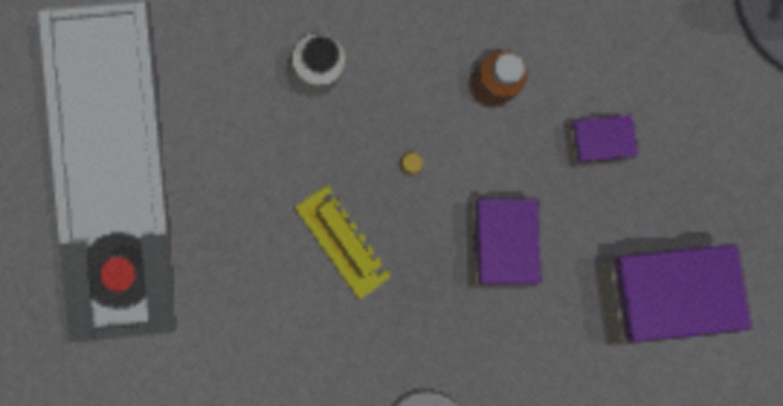

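View pics/s0z.png

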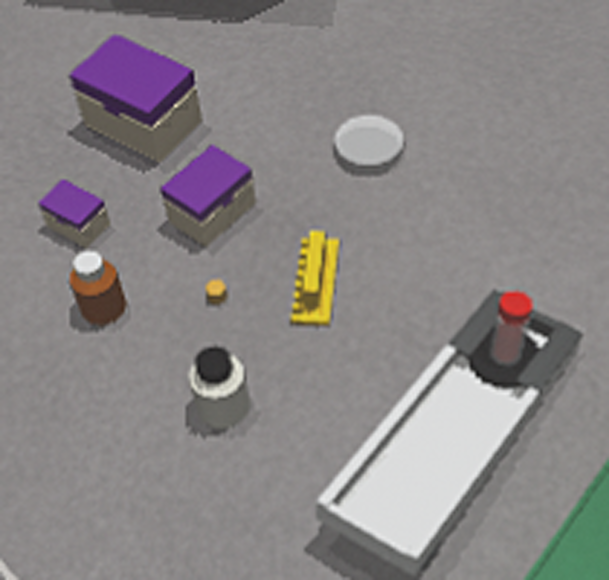

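Run:
```python
from h import *
T=load("top0");S=load("scene0")
def one(c,lo,hi,roi,mn=8):
    b=blobs(c,lo,hi,mn,roi); b=max(b,key=lambda q:q[1][4]); return b
# caps
for nm,lo,hi,rt,rs,z in [("redcap",(0,150,90),(8,255,255),(245,230,280,262),(305,175,330,192),.079),
  ("blackcap",(0,0,0),(180,255,45),(318,160,342,182),(203,196,226,214),.062),
  ("whitecap",(0,0,120),(180,60,255),(382,165,405,182),(163,165,183,178),.058),
  ("blackmark",(0,0,0),(180,255,45),(88,242,120,274),(440,265,475,300),.006)]:
    a=one(T,lo,hi,rt);b=one(S,lo,hi,rs)
    print(nm,a[0].round(1),a[1][2:],b[0].round(1),b[1][2:],"top",(1e3*onz(T,a[0],z))[0].round(1),"scene",(1e3*onz(S,b[0],z))[0].round(1),"tri",[np.round(1e3*v,1) for v in tri(T,a[0],S,b[0])])
# marks by centroid
for c in (T,S):
  for nm,lo,hi in [("purple",(125,90,30),(150,255,255)),("yellow",(24,150,90),(32,255,255)),("orange",(8,140,90),(20,255,255)),("red",(0,180,90),(5,255,255))]:
    print(nm,[(1e3*onz(c,q[0],.006))[0,:2].round(1).tolist() for q in blobs(c,lo,hi,300)])
# chute white floor in top
im=T["color"][140:275,225:290,::-1];cv2.imwrite("pics/chute.png",cv2.resize(im,None,fx=4.4,fy=4.4,interpolation=2))
im=S["color"][160:290,235:350,::-1];cv2.imwrite("pics/chuteS.png",cv2.resize(im,None,fx=4.5,fy=4.5,interpolation=2))
```

```text
redcap [260.2 244.1] [11 11 99] [317.4 184.5] [11  8 74] top [450.5 -28.   79. ] scene [451.7 -27.3  79. ] tri [array([450.7, -27.9,  77.4]), np.float64(0.1)]
blackcap [330.3 168.3] [11 11 82] [213.1 207.8] [11 11 31] top [ 607.8 -178.8   62. ] scene [ 616.2 -172.    62. ] tri [array([ 610.8, -180. ,   48.4]), np.float64(1.3)]
whitecap [395.5 173.1] [10  9 73] [172.6 169.4] [ 20  13 159] top [ 595.2 -317.1   58. ] scene [ 591.3 -312.    58. ] tri [array([ 593.1, -314.1,   59.3]), np.float64(6.0)]
blackmark [103.2 257.3] [ 22  23 321] [461.5 273.4] [16 11 19] top [438.7 306.8   6. ] scene [415.8 306.8   6. ] tri [array([435.9, 300.3,  35.1]), np.float64(5.5)]
purple [[528.6, 311.2], [473.5, -320.6], [431.6, -449.1]]
yellow [[476.4, -194.8], [472.9, 139.6]]
orange [[613.3, 141.6]]
red [[622.2, 316.6]]
purple [[397.3, -471.6], [451.1, -335.2], [528.7, 311.5]]
yellow [[474.1, 139.7]]
orange [[613.1, 141.9]]
red [[710.8, -791.9], [619.3, 316.9]]
```

View pics/chute.png

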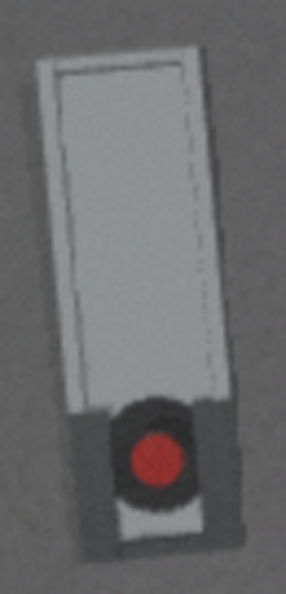

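View pics/chuteS.png

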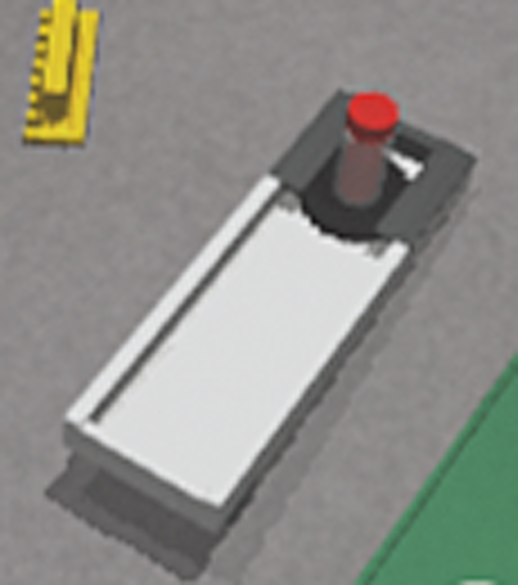

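Run:
```python
from h import *
T=load("top0");S=load("scene0")
P=[onz(T,[(u,v)],z)[0]*1e3 for u,v,z in [(233.4,153.6,.059),(269.8,150.7,.059),(243.6,267.7,.025),(280.2,264.1,.025)]]
print(np.round(P,1)); 
f=(P[0]+P[1])/2;b=(P[2]+P[3])/2;d=f-b;print("chute c",(f+b)/2,"len",np.linalg.norm(d[:2]),"yaw",np.degrees(np.arctan2(d[1],d[0])), np.degrees(np.arctan2(P[0][0]-P[1][0],-(P[0][1]-P[1][1]))),np.degrees(np.arctan2(P[2][0]-P[3][0],-(P[2][1]-P[3][1]))))
# scene corners: near(high) left (66,435), high right (222,520?) , low
for u,v,z in [(66,425,.059),(222,508,.059),(340,92,.025),(476,158,.025)]:
    print((onz(S,[(235+u/4.5,160+v/4.5)],z)[0]*1e3).round(1))
print(1e3*onz(S,[(213.8,205.9)],.062),1e3*onz(S,[(170.3,171)],.058))
# comb ridge zoom
im=T["color"][210:256,318:360,::-1];cv2.imwrite("pics/combT.png",cv2.resize(im,None,fx=12,fy=12,interpolation=2))
```

```text
[[645.4  24.5  59. ]
 [650.  -52.5  59. ]
 [407.    8.8  25. ]
 [412.3 -68.3  25. ]]
chute c [528.69241285 -21.88128619  42.        ] len 238.53047599659538 yaw 3.7834124410284566 -176.59035704571386 -176.0715636082262
[654.  -47.1  59. ]
[645.9  28.8  59. ]
[415.4 -64.4  25. ]
[409.3  11.8  25. ]
[[ 611.81336055 -174.04377359   62.        ]] [[ 597.45745626 -313.03274206   58.        ]]
```

View pics/combT.png

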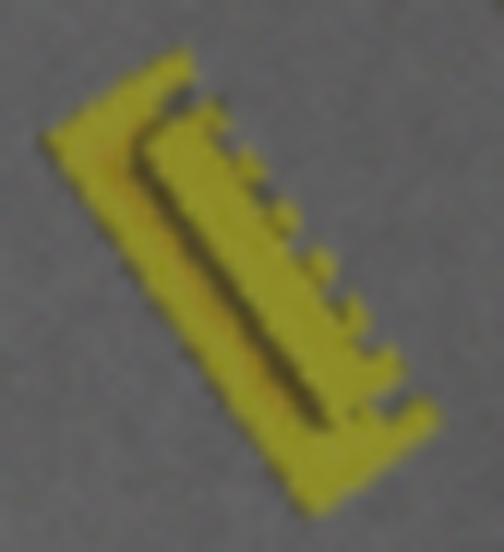

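```bash
cat > go.py <<'E'
import sys,numpy as np
from cell import *
from scipy.spatial.transform import Rotation as Ro
def rel(x,y,z,yaw,show=True):
    s=get_state();q=s["tcp_rot"];R=Ro.from_quat([q[1],q[2],q[3],q[0]]).as_matrix()
    d=R.T@(np.array([x,y,z])-1e3*s["ee_pos"])
    cur=np.degrees(np.arctan2(R[1,1],R[0,1]));dy=(yaw-cur+180)%360-180
    print("t",round(s["time"],2),"tcp",(1e3*s["ee_pos"]).round(1),"yaw",cur.round(2),"tilt",np.degrees(np.arccos(-R[2,2])).round(2),"gap",round(s["finger_gap"]*88,1),"F",s["force"].round(1),"j6",s["joint_positions"][5].round(2))
    print("rel",d.round(1),"spin",round(-np.radians(dy),3))
if __name__=="__main__": rel(*map(float,sys.argv[1:5]))
E
python3 go.py 476.5 -196 120 -57.6
python3 - <<'E'
from h import *
from cell import *
c=load("wrist0");print(proj(c,get_state()["ee_pos"]))
E
```

```text
t 0.15 tcp [258.1 541.4 221.8] yaw 64.52 tilt 0.09 gap 88.1 F [-0.7  0.   0. ] j6 -0.06
rel [-514.5 -571.5  102.6] spin 2.131
[[287.44544035 264.25872393]]
```

The things I want, and what each could be taken for (top view pixels):
- **Comb:** (339,233). Look-alike: the printed yellow mark at (183,239).
- **Amber bottle:** (393,176). Look-alikes: the orange cap at (362,206) and the orange mark at (182,175).
- **White bottle:** (330,171). Look-alikes: the dish at (368,299) and the beaker at (263,80).
- **Tip box:** (395,233), lid about 62x43 mm. Look-alikes: the small one at (428,198), about 43x31 mm, and the large one at (455,251), about 90x63 mm.
- **Vial:** (261,244) in the chute. Look-alikes: the rack tubes at about (545,125).

The zoomed crops confirm these choices. Next I go above the comb.

servo_tool:
  motion:
    - [[-515,-571.5,101,2.131],[-515,-571.5,101,2.131],[-515,-571.5,101,2.131],[-515,-571.5,101,2.131],[-515,-571.5,101,2.131],[-515,-571.5,101,2.131],[-515,-571.5,101,2.131],[-515,-571.5,101,2.131],[-515,-571.5,101,2.131],[-515,-571.5,101,2.131],[-515,-571.5,101,2.131],[-515,-571.5,101,2.131],[-515,-571.5,101,2.131],[-515,-571.5,101,2.131],[-515,-571.5,101,2.131],[-515,-571.5,101,2.131],[-515,-571.5,101,2.131],[-515,-571.5,101,2.131],[-515,-571.5,101,2.131],[-515,-571.5,101,2.131]]
  gripper: 0.2

```text
time: 2.15
ee_pos: [0.4773, -0.1947, 0.1221]
tcp_rot: [0.0, 0.96, 0.28, 0.0]
force: [-0.7, 0.3, -0.1]
finger_gap: 0.602
```

```bash
python3 go.py 476.5 -196 11 -57.6
python3 - <<'E'
from h import *
from cell import *
c=capture("wrist");pickle.dump(c,open("pics/w1.pkl","wb"));cv2.imwrite("pics/w1.png",c["color"][:,:,::-1])
p=get_state()["ee_pos"];print(proj(c,p),proj(c,[.4765,-.196,.03]))
E
```

```text
t 2.15 tcp [ 477.3 -194.7  122.1] yaw -57.49 tilt 0.04 gap 53.0 F [-0.7  0.3 -0.1] j6 0.55
rel [ -1.4   0.6 111.1] spin 0.002
[[288.14082931 263.18318429]] [[288.39240629 217.06915017]]
```

View pics/w1.png

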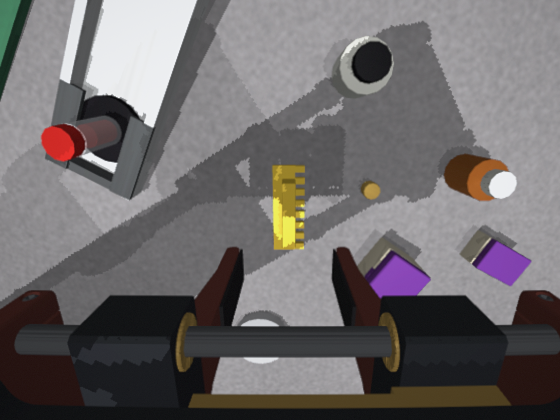

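servo_tool:
  motion:
    - [[-1,0.5,40,0],[-1,0.5,80,0],[-1,0.5,105,0],[-1,0.5,113,0],[-1,0.5,113,0],[-1,0.5,113,0]]

```text
time: 2.8
ee_pos: [0.4776, -0.197, 0.0105]
tcp_rot: [0.001, 0.96, 0.279, 0.001]
force: [-0.4, 0.2, 0.1]
finger_gap: 0.601
```

servo_tool:
  motion:
    - [[0,0,0,0],[0,0,0,0],[0,0,0,0],[0,0,0,0],[0,0,0,0],[0,0,0,0],[0,0,0,0]]
  gripper: -1
  force: 15

```text
time: 3.5
ee_pos: [0.4766, -0.1968, 0.0087]
tcp_rot: [0.0, 0.96, 0.279, 0.0]
force: [1.2, 0.2, 0.8]
finger_gap: 0.136
```

```bash
python3 - <<'E'
from h import *
c=load("w1")
for u,v,z in [(372.5,62.5,.062),(502,185,.058),(64,143,.079)]: print(1e3*onz(c,[(u,v)],z))
for b in blobs(c,(125,90,30),(150,255,255),200): print(b[0],rectw(c,b[2],.044))
b=max(blobs(c,(0,0,0),(180,255,50),50,(345,35,400,90)),key=lambda q:q[1][4]);print(b[0],b[1],1e3*onz(c,b[0],.062))
b=max(blobs(c,(0,170,90),(8,255,255),50,(30,110,90,170)),key=lambda q:q[1][4]);print(b[0],b[1],1e3*onz(c,b[0],.075))
E
python3 go.py 473.5 139.7 100 -88.8
```

```text
[[ 608.15289923 -179.07496509   62.        ]]
[[ 595.21182116 -316.7780649    58.        ]]
[[452.96506279 -30.99443765  79.        ]]
[501.19466667 262.15666667] ((546.5966796875, -377.5381774902344), (29.554927825927734, 46.867408752441406), 4.577864646911621)
[396.19457486 277.63849765] ((480.87860107421875, -307.2768859863281), (52.22398376464844, 42.84492492675781), 87.59796905517578)
[371.23058447  61.98078463] [ 352   42   39   41 1249] [[ 607.94403992 -178.16043566   62.        ]]
[ 58.12175874 142.90078918] [ 42 125  33  36 887] [[449.01272061 -25.13350519  75.        ]]
t 3.5 tcp [ 476.6 -196.8    8.7] yaw -57.58 tilt 0.0 gap 11.9 F [1.2 0.2 0.8] j6 0.55
rel [ 177.8 -285.8  -91.3] spin 0.545
```

servo_tool:
  motion:
    - [[0,0,-20,0],[0,0,-60,0],[0,0,-100,0],[10,-16,-111,0.03],[30,-48,-111,0.1],[54,-87,-111,0.2],[78,-125,-111,0.3],[102,-164,-111,0.4],[126,-203,-111,0.5],[150,-241,-111,0.545],[168,-270,-111,0.545],[178,-286,-111,0.545],[178,-286,-111,0.545],[178,-286,-111,0.545],[178,-286,-111,0.545],[178,-286,-111,0.545]]

```text
time: 5.1
ee_pos: [0.4737, 0.139, 0.1196]
tcp_rot: [0.0, 1.0, 0.01, -0.0]
force: [-1.0, -0.6, -0.9]
finger_gap: 0.14
```

```bash
python3 go.py 473.5 139.7 15.2 -88.8
```

```text
t 5.1 tcp [473.7 139.  119.6] yaw -88.9 tilt 0.01 gap 12.3 F [-1.  -0.6 -0.9] j6 1.77
rel [ -0.2  -0.7 104.4] spin -0.002
```

servo_tool:
  motion:
    - [[0,0,40,0],[0,-0.5,75,0],[0,-0.5,95,0],[0,-0.5,104,0],[0,-0.5,104.5,0],[0,-0.5,104.5,0],[0,-0.5,104.5,0]]

```text
time: 5.8
ee_pos: [0.4742, 0.1404, 0.0162]
tcp_rot: [-0.0, 1.0, 0.01, 0.001]
force: [0.4, 0.6, -0.1]
finger_gap: 0.133
```

```bash
python3 go.py 473.5 139.7 15.2 -88.8
```

```text
t 5.8 tcp [474.2 140.4  16.2] yaw -88.84 tilt 0.1 gap 11.7 F [ 0.4  0.6 -0.1] j6 1.77
rel [-0.7  0.7  1. ] spin -0.001
```

servo_tool:
  motion:
    - [[0,0,0,0],[0,0,0,0],[0,0,0,0],[0,0,-30,0],[0,0,-75,0],[0,0,-110,0],[0,0,-110,0]]
  gripper: -0.2

```text
time: 6.5
ee_pos: [0.4763, 0.1412, 0.1317]
tcp_rot: [-0.001, 1.0, 0.01, 0.005]
force: [0.5, -0.2, -0.6]
finger_gap: 0.396
```

```bash
python3 go.py 595.5 -317 120 -90
python3 - <<'E'
from h import *
from cell import *
c=capture("wrist");pickle.dump(c,open("pics/w2.pkl","wb"));cv2.imwrite("pics/w2.png",c["color"][:,:,::-1])
for b in blobs(c,(24,150,60),(32,255,255),200): print(b[0],b[1],rectw(c,b[2],.009))
for b in blobs(c,(8,140,60),(20,255,255),200): print("or",b[0],b[1],onz(c,b[0],.006)*1e3)
E
```

```text
t 6.5 tcp [476.3 141.2 131.7] yaw -88.8 tilt 0.6 gap 34.8 F [ 0.5 -0.2 -0.6] j6 1.77
rel [109.5 460.6  11.9] spin 0.021
[288.53135788 207.64556962] [ 269  162   42   92 3476] ((473.76220703125, 139.70294189453125), (93.52391052246094, 40.14920425415039), 0.7676091194152832)
or [290.26183644  54.16427547] [ 262   24   57   62 2788] [[613.56612864 141.81937777   6.        ]]
or [216.65951743 341.57372654] [211 313  16  59 373] [[312.25034552 220.01062125   6.        ]]
or [327.55490811 399.06185567] [ 152  387  321   21 4462] [[228.28709978  86.36198558   6.        ]]
```

View pics/w2.png

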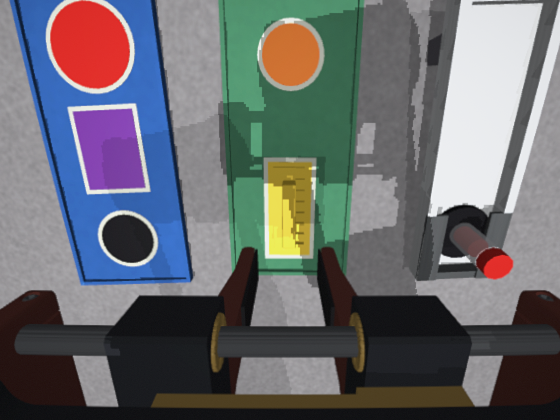

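servo_tool:
  motion:
    - [[30,120,0,0.02],[109.5,460,8,0.02],[109.5,460,8,0.02],[109.5,460,8,0.02],[109.5,460,8,0.02],[109.5,460,8,0.02],[109.5,460,8,0.02],[109.5,460,8,0.02],[109.5,460,8,0.02],[109.5,460,8,0.02],[109.5,460,8,0.02],[109.5,460,8,0.02],[109.5,460,8,0.02],[109.5,460,8,0.02],[109.5,460,8,0.02]]
  gripper: 0.4

```text
time: 8.05
ee_pos: [0.5927, -0.3159, 0.1176]
tcp_rot: [0.0, 1.0, 0.001, 0.0]
force: [-0.2, 0.2, 0.6]
finger_gap: 0.7
```

```bash
python3 go.py 595.3 -317 9 -90
python3 - <<'E'
from h import *
from cell import *
c=capture("wrist");pickle.dump(c,open("pics/w3.pkl","wb"));cv2.imwrite("pics/w3.png",c["color"][:,:,::-1])
b=max(blobs(c,(0,0,110),(180,70,255),100,(250,160,340,250)),key=lambda q:q[1][4]);print(b[0],b[1],onz(c,b[0],.058)*1e3)
for b in blobs(c,(125,90,30),(150,255,255),200): print(b[0],rectw(c,b[2],.044))
c=capture("top");pickle.dump(c,open("pics/t3.pkl","wb"));cv2.imwrite("pics/t3.png",cv2.resize(c["color"][130:280,60:290,::-1],None,fx=3.4,fy=3.4,interpolation=2))
E
```

```text
t 8.05 tcp [ 592.7 -315.9  117.6] yaw -89.87 tilt 0.03 gap 61.6 F [-0.2  0.2  0.6] j6 1.03
rel [  2.5   1.1 108.6] spin 0.002
[295.58426966 216.8695748 ] [ 250  160   90   90 4539] [[ 602.15636319 -322.14238487   58.        ]]
[378.40590031 261.06917599] ((555.7435302734375, -392.2736511230469), (32.766685485839844, 32.43268585205078), 3.0908379554748535)
[282.79947575 318.29095675] ((499.166748046875, -311.9346923828125), (17.51375389099121, 42.89625930786133), 0.04730066657066345)
[281.79174484 362.56660413] ((447.017333984375, -310.3191833496094), (42.32056427001953, 14.780840873718262), 89.94419860839844)
[365.69555556 378.37555556] ((430.38006591796875, -396.36566162109375), (46.31731033325195, 17.41114616394043), 4.519106864929199)
```

View pics/w3.png

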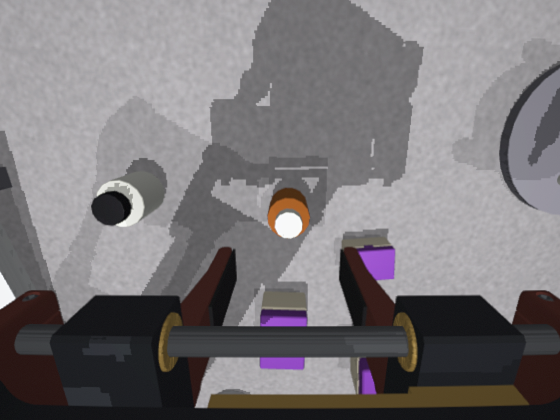

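View pics/t3.png

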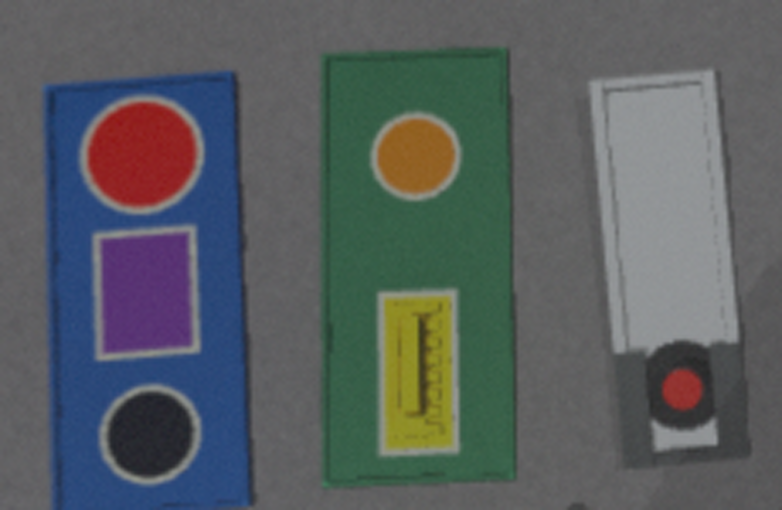

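Run:
```python
from h import *
c=load("w3");print(onz(c,[(288.5,224)],.058)*1e3)
```

```text
[[ 596.29261499 -316.66936974   58.        ]]
```

servo_tool:
  motion:
    - [[3,1,40,0],[3,1,80,0],[3,1,102,0],[3,1,109,0],[3,1,109,0],[3,1,109,0]]

```text
time: 8.75
ee_pos: [0.5965, -0.3186, 0.0103]
tcp_rot: [0.001, 1.0, 0.0, 0.001]
force: [0.3, -0.7, -0.4]
finger_gap: 0.704
```

servo_tool:
  motion:
    - [[0,0,0,0],[0,0,0,0],[0,0,0,0],[0,0,0,0],[0,0,0,0],[0,0,0,0]]
  gripper: -1
  force: 15

```text
time: 9.35
ee_pos: [0.5959, -0.3181, 0.009]
tcp_rot: [0.0, 1.0, 0.0, 0.0]
force: [-0.4, 0.9, 4.2]
finger_gap: 0.4
```

```bash
python3 go.py 613.3 141.7 110 -89
```

```text
t 9.35 tcp [ 595.9 -318.1    9. ] yaw -89.95 tilt 0.05 gap 35.2 F [-0.4  0.9  4.2] j6 1.03
rel [  17.9 -459.7 -101.1] spin -0.017
```

servo_tool:
  motion:
    - [[0,0,-15,0],[0,0,-55,0],[0,-5,-90,0],[2,-25,-101,0],[3,-60,-101,0],[5,-105,-101,0],[7,-150,-101,0],[9,-195,-101,0],[11,-240,-101,0],[13,-285,-101,0],[14,-330,-101,0],[16,-375,-101,0],[17,-415,-101,-0.017],[18,-443,-101,-0.017],[18,-457,-101,-0.017],[18,-460,-101,-0.017],[18,-460,-101,-0.017],[18,-460,-101,-0.017],[18,-460,-101,-0.017]]

```text
time: 11.25
ee_pos: [0.6133, 0.1405, 0.1091]
tcp_rot: [0.0, 1.0, 0.008, -0.0]
force: [0.6, 0.5, -0.8]
finger_gap: 0.403
```

```bash
python3 go.py 613.3 141.7 15.5 -89
```

```text
t 11.25 tcp [613.3 140.5 109.1] yaw -89.09 tilt 0.02 gap 35.5 F [ 0.6  0.5 -0.8] j6 1.73
rel [-0.  -1.3 93.6] spin -0.002
```

servo_tool:
  motion:
    - [[0,-1,35,0],[0,-1,65,0],[0,-1,84,0],[0,-1,92,0],[0,-1,93.5,0],[0,-1,93.5,0],[0,-1,93.5,0],[0,-1,93.5,0]]

```text
time: 12.05
ee_pos: [0.6138, 0.1429, 0.0167]
tcp_rot: [-0.0, 1.0, 0.009, 0.001]
force: [0.1, 1.0, -0.7]
finger_gap: 0.398
```

```bash
python3 go.py 613.3 141.7 15.2 -89
```

```text
t 12.05 tcp [613.8 142.9  16.7] yaw -88.99 tilt 0.1 gap 35.1 F [ 0.1  1.  -0.7] j6 1.73
rel [-0.5  1.2  1.5] spin 0.0
```

servo_tool:
  motion:
    - [[0,0.5,1,0],[0,0.5,1,0],[0,0.5,1,0]]

```text
time: 12.35
ee_pos: [0.6132, 0.1425, 0.0146]
tcp_rot: [-0.0, 1.0, 0.009, -0.0]
force: [0.3, -0.2, -1.5]
finger_gap: 0.401
```

servo_tool:
  motion:
    - [[0,0,0,0],[0,0,0,0],[0,0,0,0],[0,0,0,0],[0,0,-20,0],[0,0,-60,0],[0,0,-95,0],[0,0,-95,0]]
  gripper: 0.3

```text
time: 13.15
ee_pos: [0.6161, 0.143, 0.117]
tcp_rot: [-0.001, 1.0, 0.009, 0.005]
force: [-0.8, -0.6, 1.4]
finger_gap: 0.648
```

```bash
python3 go.py 608 -178.8 120 -90
```

```text
t 13.15 tcp [616.1 143.  117. ] yaw -88.98 tilt 0.64 gap 57.1 F [-0.8 -0.6  1.4] j6 1.73
rel [-13.8 321.6  -3.7] spin 0.018
```

servo_tool:
  motion:
    - [[-4,110,0,0.018],[-11,321,0,0.018],[-11,321,0,0.018],[-11,321,0,0.018],[-11,321,0,0.018],[-11,321,0,0.018],[-11,321,0,0.018],[-11,321,0,0.018],[-11,321,0,0.018],[-11,321,0,0.018],[-11,321,0,0.018],[-11,321,0,0.018],[-11,321,0,0.018]]
  gripper: 0.4

```text
time: 14.45
ee_pos: [0.6081, -0.1779, 0.1097]
tcp_rot: [0.0, 1.0, 0.001, 0.0]
force: [0.6, 1.2, 0.4]
finger_gap: 0.7
```

```bash
python3 go.py 608 -178.8 10 -90
python3 - <<'E'
from h import *
from cell import *
c=capture("top");pickle.dump(c,open("pics/t4.pkl","wb"));cv2.imwrite("pics/t4.png",cv2.resize(c["color"][130:280,60:290,::-1],None,fx=3.4,fy=3.4,interpolation=2))
c=capture("wrist");pickle.dump(c,open("pics/w4.pkl","wb"))
b=max(blobs(c,(0,0,0),(180,255,50),100,(255,180,330,250)),key=lambda q:q[1][4]);print(b[0],b[1],onz(c,b[0],.062)*1e3)
E
```

```text
t 14.45 tcp [ 608.1 -177.9  109.7] yaw -89.94 tilt 0.01 gap 61.6 F [0.6 1.2 0.4] j6 1.23
rel [-0.1  0.9 99.7] spin 0.001
[291.03940887 228.83251232] [273 213  32  35 406] [[ 611.9489318 -180.6468093   62.       ]]
```

View pics/t4.png

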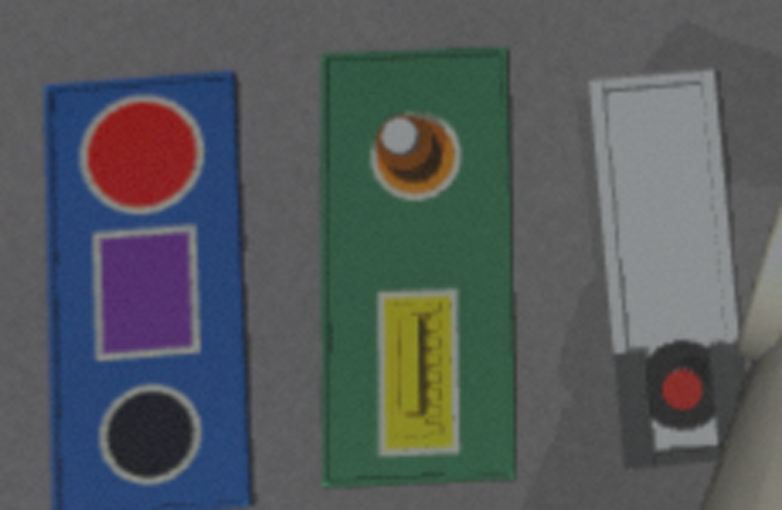

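servo_tool:
  motion:
    - [[0.5,1,35,0],[0.5,1,70,0],[0.5,1,93,0],[0.5,1,100,0],[0.5,1,100,0],[0.5,1,100,0]]

```text
time: 15.15
ee_pos: [0.6093, -0.18, 0.0114]
tcp_rot: [0.0, 1.0, -0.0, 0.001]
force: [0.6, 0.6, 0.6]
finger_gap: 0.701
```

servo_tool:
  motion:
    - [[0,0,0,0],[0,0,0,0],[0,0,0,0],[0,0,0,0],[0,0,0,0]]
  gripper: -1
  force: 15

```text
time: 15.65
ee_pos: [0.6089, -0.1798, 0.0107]
tcp_rot: [0.0, 1.0, -0.0, 0.001]
force: [0.3, 0.0, 4.8]
finger_gap: 0.454
```

```bash
python3 go.py 438.7 306.5 115 -86.8;python3 - <<'E'
from h import *
T=load("t4")
print(onz(T,[(177.6,169.7)],.064)*1e3, onz(load("w4"),[(289,230.5)],.062)*1e3)
b=blobs(T,(0,0,0),(180,255,48),100,(85,240,122,277))[0];print(b[0],onz(T,b[0],.006)*1e3,rectw(T,b[2],.006))
c=load("w2")
b=max(blobs(c,(0,0,0),(180,255,50),100,(95,205,165,270)),key=lambda q:q[1][4]);print(b[0],b[1],onz(c,b[0],.006)*1e3)
for n,lo,hi in (("red",(0,170,60),(8,255,255)),("pur",(125,90,30),(150,255,255))):
  for b in blobs(c,lo,hi,800,(0,0,200,250)): print(n,b[0],b[1],onz(c,b[0],.006)*1e3)
E
```

```text
t 15.65 tcp [ 608.9 -179.8   10.7] yaw -90.01 tilt 0.09 gap 39.9 F [0.3 0.  4.8] j6 1.23
rel [-170.1 -486.2 -104.7] spin -0.056
[[611.97395453 140.56335412  64.        ]] [[ 610.6268831  -179.13408895   62.        ]]
[103.5804878  257.24878049] [[438.88335217 306.14499504   6.        ]] ((438.95263671875, 305.7935791015625), (46.12055587768555, 47.748809814453125), 45.16566848754883)
[127.37798777 238.32907171] [ 103  215   50   47 1799] [[438.54295185 306.43362896   6.        ]]
red [89.5649043 44.1523593] [  51    1   78   87 5277] [[619.39368149 316.7709218    6.        ]]
pur [109.41251113 148.42586821] [  73  109   72   81 4492] [[529.91144058 311.64865206   6.        ]]
```

servo_tool:
  motion:
    - [[0,0,-15,0],[0,0,-55,0],[-3,-5,-90,0],[-8,-25,-105,0],[-21,-60,-105,0],[-35,-100,-105,0],[-51,-145,-105,0],[-66,-190,-105,0],[-82,-235,-105,0],[-98,-280,-105,0],[-114,-325,-105,0],[-129,-370,-105,0],[-145,-415,-105,-0.03],[-159,-455,-105,-0.056],[-167,-478,-105,-0.056],[-170,-486,-105,-0.056],[-170,-486,-105,-0.056],[-170,-486,-105,-0.056],[-170,-486,-105,-0.056],[-170,-486,-105,-0.056]]

```text
time: 17.65
ee_pos: [0.4391, 0.3052, 0.1147]
tcp_rot: [0.0, 1.0, 0.027, 0.0]
force: [-0.0, -0.6, -0.9]
finger_gap: 0.453
```

```bash
python3 go.py 438.8 306.4 16.7 -86.8
```

```text
t 17.65 tcp [439.1 305.2 114.7] yaw -86.91 tilt 0.01 gap 39.8 F [-0.  -0.6 -0.9] j6 2.06
rel [-0.2 -1.2 98. ] spin -0.002
```

servo_tool:
  motion:
    - [[-0.5,-0.5,35,0],[-0.5,-0.5,65,0],[-0.5,-0.5,86,0],[-0.5,-0.5,96,0],[-0.5,-0.5,98.5,0],[-0.5,-0.5,98.5,0],[-0.5,-0.5,98.5,0],[-0.5,-0.5,98.5,0],[-0.5,-0.5,98.5,0]]

```text
time: 18.55
ee_pos: [0.4383, 0.307, 0.0167]
tcp_rot: [-0.0, 1.0, 0.028, 0.0]
force: [-0.2, -0.6, -1.7]
finger_gap: 0.45
```

```bash
python3 go.py 438.8 306.4 16.7 -86.8
```

```text
t 18.55 tcp [438.3 307.   16.7] yaw -86.8 tilt 0.06 gap 39.6 F [-0.2 -0.6 -1.7] j6 2.06
rel [0.5 0.6 0. ] spin -0.0
```

Release, rise, and go above the tip box.

servo_tool:
  motion:
    - [[0,0,0,0],[0,0,0,0],[0,0,0,0],[0,0,0,0],[0,0,-20,0],[0,0,-60,0],[0,0,-95,0],[0,0,-105,0],[0,0,-105,0],[0,0,-105,0]]
  gripper: 0.35

```text
time: 19.55
ee_pos: [0.4375, 0.3065, 0.1195]
tcp_rot: [0.0, 1.0, 0.028, -0.001]
force: [-0.1, 0.2, -0.8]
finger_gap: 0.675
```

```bash
python3 go.py 469.6 -311 125 -93.7
python3 - <<'E'
from h import *
c=load("t4")
# lid: bright purple only
for lo in ((125,90,30),(125,90,60),(125,90,80),(125,90,95)):
  for b in blobs(c,lo,(150,255,255),100,(375,205,420,260)): print(lo,b[0],b[1],rectw(c,b[2],.044),onz(c,b[0],.044)*1e3)
im=c["color"][205:260,370:420,::-1];cv2.imwrite("pics/box.png",cv2.resize(im,None,fx=10,fy=10,interpolation=0))
E
```

```text
t 19.55 tcp [437.5 306.5 119.5] yaw -86.8 tilt 0.11 gap 59.4 F [-0.1  0.2 -0.8] j6 2.06
rel [ -2.4 618.3  -4.9] spin 0.12
(125, 90, 30) [395.01683502 232.98821549] [385 219  21  29 594] ((469.5833740234375, -310.99127197265625), (42.27983474731445, 60.65571594238281), 86.25154876708984) [[ 469.45473901 -310.9621736    44.        ]]
(125, 90, 60) [395.01683502 232.98821549] [385 219  21  29 594] ((469.5833740234375, -310.99127197265625), (42.27983474731445, 60.65571594238281), 86.25154876708984) [[ 469.45473901 -310.9621736    44.        ]]
(125, 90, 80) [395.1362862  232.95229983] [385 219  21  29 587] ((469.5730285644531, -311.3092346191406), (42.79552459716797, 59.15593719482422), 88.43811798095703) [[ 469.52373439 -311.21941048   44.        ]]
(125, 90, 95) [395.42105263 233.06140351] [386 219  20  29 570] ((469.5949401855469, -312.04461669921875), (40.167205810546875, 60.50898361206055), 86.22920227050781) [[ 469.27757158 -311.80428471   44.        ]]
```

View pics/box.png

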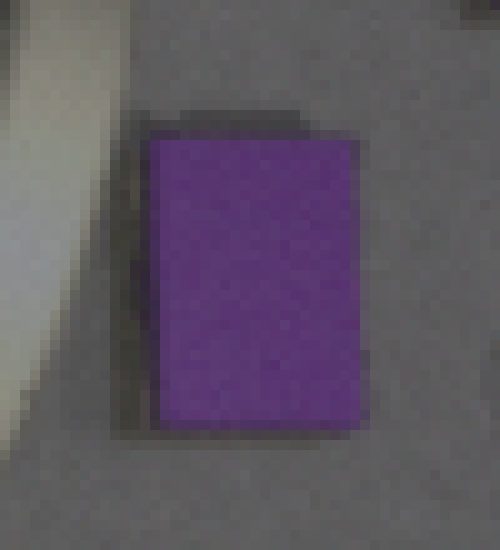

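servo_tool:
  motion:
    - [[-1,150,-5,0.06],[-2,618,-5,0.06],[-2,618,-5,0.06],[-2,618,-5,0.06],[-2,618,-5,0.06],[-2,618,-5,0.06],[-2,618,-5,0.06],[-2,618,-5,0.06],[-2,618,-5,0.06],[-2,618,-5,0.06],[-2,618,-5,0.06],[-2,618,-5,0.06],[-2,618,-5,0.06],[-2,618,-5,0.06],[-2,618,-5,0.06],[-2,618,-5,0.06],[-2,618,-5,0.06],[-2,618,-5,0.06]]

```text
time: 21.35
ee_pos: [0.4708, -0.3092, 0.1265]
tcp_rot: [0.0, 1.0, -0.001, 0.0]
force: [-0.5, 0.5, 0.5]
finger_gap: 0.673
```

```bash
python3 go.py 469.6 -311.3 15 -90
python3 - <<'E'
from h import *
from cell import *
c=capture("wrist");pickle.dump(c,open("pics/w5.pkl","wb"));cv2.imwrite("pics/w5.png",c["color"][:,:,::-1])
for b in blobs(c,(125,90,70),(150,255,255),200): print(b[0],b[1],rectw(c,b[2],.044),onz(c,b[0],.044)*1e3)
T=load("t4")
b=max(blobs(T,(125,90,80),(150,255,255),100,(375,205,420,260)),key=lambda q:q[1][4])
m=cv2.inRange(cv2.cvtColor(T["color"],cv2.COLOR_RGB2HSV),(125,90,80),(150,255,255))[205:260,375:420]
ys,xs=np.nonzero(m);P=onz(T,np.c_[xs+375,ys+205],.044)[:,:2];w,v=np.linalg.eigh(np.cov(P.T));print(np.degrees(np.arctan2(v[1,1],v[0,1])))
E
```

```text
t 21.35 tcp [ 470.8 -309.2  126.5] yaw -90.14 tilt 0.03 gap 59.2 F [-0.5  0.5  0.5] j6 0.93
rel [ -1.3   2.1 111.5] spin -0.002
[387.09765625 126.12109375] [ 360  106   55   42 2048] ((547.031005859375, -387.4258728027344), (29.428739547729492, 42.21307373046875), 4.280638217926025) [[ 547.34338783 -387.59968183   44.        ]]
[289.89157655 216.63118953] [ 265  182   53   71 3514] ((471.4834289550781, -311.2967224121094), (43.25526428222656, 62.74851608276367), 87.79127502441406) [[ 472.91740299 -311.27446454   44.        ]]
[428.72134418 263.59291085] [ 375  229  109   73 6517] ((426.233642578125, -436.19464111328125), (70.29597473144531, 96.23357391357422), 4.018041610717773) [[ 427.75149233 -436.9284589    44.        ]]
178.7580253797562
```

View pics/w5.png

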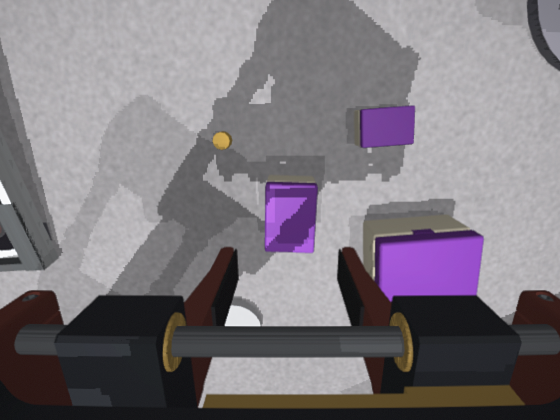

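servo_tool:
  motion:
    - [[0,2,40,0.03],[0,2,80,0.03],[0,2,107,0.03],[0,2,116,0.03],[0,2,116,0.03],[0,2,116,0.03]]

```text
time: 22.0
ee_pos: [0.4714, -0.3128, 0.0121]
tcp_rot: [0.001, 1.0, -0.017, 0.001]
force: [0.5, -0.3, 1.3]
finger_gap: 0.676
```

servo_tool:
  motion:
    - [[0,0,0,0],[0,0,0,0],[0,0,0,0],[0,0,0,0],[0,0,0,0]]
  gripper: -1
  force: 15

```text
time: 22.5
ee_pos: [0.4713, -0.3129, 0.0119]
tcp_rot: [0.001, 1.0, -0.017, 0.001]
force: [0.4, 0.3, 6.4]
finger_gap: 0.497
```

```bash
python3 go.py 529 311.4 120 -86.75
```

```text
t 22.5 tcp [ 471.3 -312.9   11.9] yaw -91.96 tilt 0.15 gap 43.7 F [0.4 0.3 6.4] j6 0.96
rel [  36.6 -625.7 -108.9] spin -0.091
```

servo_tool:
  motion:
    - [[0,0,-15,0],[0,0,-55,0],[0,-5,-90,0],[1,-25,-107,0],[4,-65,-109,0],[6,-110,-109,0],[9,-155,-109,0],[12,-200,-109,0],[14,-245,-109,0],[17,-290,-109,0],[20,-335,-109,0],[22,-380,-109,0],[25,-425,-109,0],[27,-470,-109,-0.03],[30,-515,-109,-0.06],[33,-560,-109,-0.091],[35,-595,-109,-0.091],[36.5,-617,-109,-0.091],[36.5,-625,-109,-0.091],[36.5,-626,-109,-0.091]]

```text
time: 24.5
ee_pos: [0.5281, 0.3124, 0.1192]
tcp_rot: [0.0, 1.0, 0.029, -0.0]
force: [-0.6, -0.5, -1.5]
finger_gap: 0.505
```

servo_tool:
  motion:
    - [[0,0,0,0],[0,0,0,0],[0,0,0,0]]

```text
time: 24.8
ee_pos: [0.5286, 0.3109, 0.1194]
tcp_rot: [0.0, 1.0, 0.028, 0.0]
force: [0.6, 0.7, -0.8]
finger_gap: 0.502
```

```bash
python3 go.py 529 311.4 18.5 -86.75;  python3 - <<'E'
from h import *
from cell import *
c=capture("wrist");pickle.dump(c,open("pics/w6.pkl","wb"));cv2.imwrite("pics/w6.png",c["color"][:,:,::-1])
z=get_state()["ee_pos"][2]-.0119+.044
for b in blobs(c,(125,90,50),(150,255,255),200): print(b[0],b[1],rectw(c,b[2],z),onz(c,b[0],z)*1e3)
E
```

```text
t 24.8 tcp [528.6 310.9 119.4] yaw -86.83 tilt 0.02 gap 44.2 F [ 0.6  0.7 -0.8] j6 1.99
rel [  0.4  -0.5 100.9] spin -0.001
[286.78975265 190.56095406] [ 257  172   60   39 2264] ((579.8695068359375, 314.22149658203125), (17.37396240234375, 26.106657028198242), 3.7943403720855713) [[580.12264786 314.28068977 151.52083736]]
[287.28797395 277.2166783 ] [ 241  230   94   97 8598] ((535.1161499023438, 311.5498046875), (52.8831901550293, 43.86355972290039), 3.0924525260925293) [[537.03497003 311.69659305 151.52083736]]
```

View pics/w6.png

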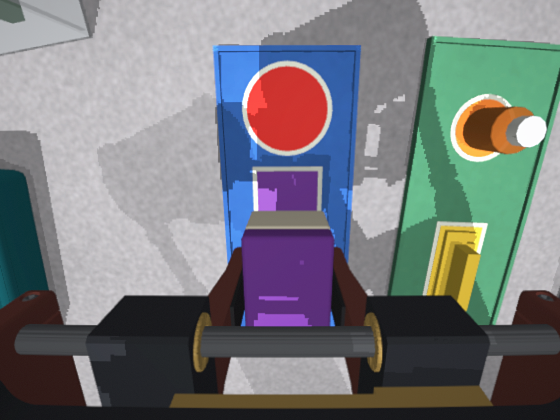

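servo_tool:
  motion:
    - [[0,-0.5,35,0],[0,-0.5,65,0],[0,-0.5,88,0],[0,-0.5,98,0],[0,-0.5,100.5,0],[0,-0.5,101,0],[0,-0.5,101,0],[0,-0.5,101,0],[0,-0.5,101,0]]

```text
time: 25.75
ee_pos: [0.5287, 0.3128, 0.0191]
tcp_rot: [-0.0, 1.0, 0.028, 0.001]
force: [0.3, 0.0, -0.8]
finger_gap: 0.497
```

```bash
python3 go.py 528.5 311.4 17.9 -86.75
```

```text
t 25.75 tcp [528.7 312.8  19.1] yaw -86.74 tilt 0.08 gap 43.7 F [ 0.3  0.  -0.8] j6 1.99
rel [-0.3  1.4  1.2] spin 0.0
```

servo_tool:
  motion:
    - [[0,1,1,0],[0,1,1,0],[0,1,1,0]]

```text
time: 26.05
ee_pos: [0.5286, 0.3116, 0.0176]
tcp_rot: [-0.0, 1.0, 0.028, 0.0]
force: [0.2, -0.1, 0.8]
finger_gap: 0.498
```

servo_tool:
  motion:
    - [[0,0,0,0],[0,0,0,0],[0,0,0,0],[0,0,-20,0],[0,0,-60,0],[0,0,-95,0],[0,0,-105,0],[0,0,-105,0],[0,0,-105,0],[0,0,-105,0]]
  gripper: 0.4

```text
time: 27.05
ee_pos: [0.5273, 0.311, 0.1193]
tcp_rot: [0.001, 1.0, 0.028, -0.002]
force: [0.3, 0.7, 0.5]
finger_gap: 0.705
```

```bash
python3 go.py 453.5 -27.6 125 -86;  python3 - <<'E'
from h import *
from cell import *
c=capture("wrist");pickle.dump(c,open("pics/w7.pkl","wb"));cv2.imwrite("pics/w7.png",c["color"][:,:,::-1])
for b in blobs(c,(125,90,50),(150,255,255),200): print(b[0],b[1],rectw(c,b[2],.05),onz(c,b[0],.05)*1e3)
c=capture("top");pickle.dump(c,open("pics/t7.pkl","wb"));cv2.imwrite("pics/t7.png",cv2.resize(c["color"][130:280,60:290,::-1],None,fx=3.4,fy=3.4,interpolation=2))
for b in blobs(c,(125,90,50),(150,255,255),200,(60,130,160,280)): print(b[0],b[1],rectw(c,b[2],.05),onz(c,b[0],.05)*1e3)
E
```

```text
t 27.05 tcp [527.3 311.  119.3] yaw -86.75 tilt 0.24 gap 62.0 F [0.3 0.7 0.5] j6 1.99
rel [-93.  333.9  -4.8] spin -0.013
[286.97620607 215.47260423] [ 257  170   61   88 4581] ((534.4202880859375, 311.7469177246094), (73.83704376220703, 46.70783233642578), 3.195455551147461) [[534.44952723 311.75734471  50.        ]]
[ 96.94389439 220.68646865] [ 86 211  22  18 303] ((513.6055297851562, 308.75360107421875), (33.71342468261719, 42.88018035888672), 2.335280179977417) [[511.18526994 307.81025792  50.        ]]
```

View pics/w7.png

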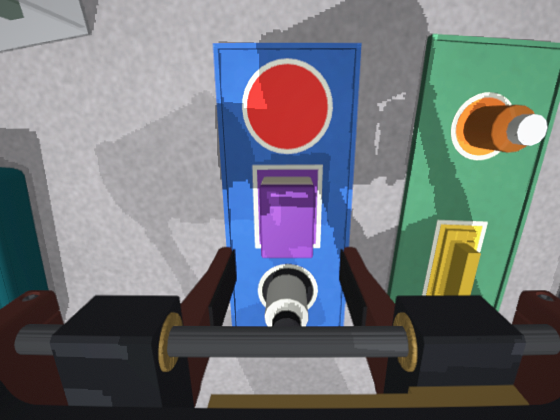

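View pics/t7.png

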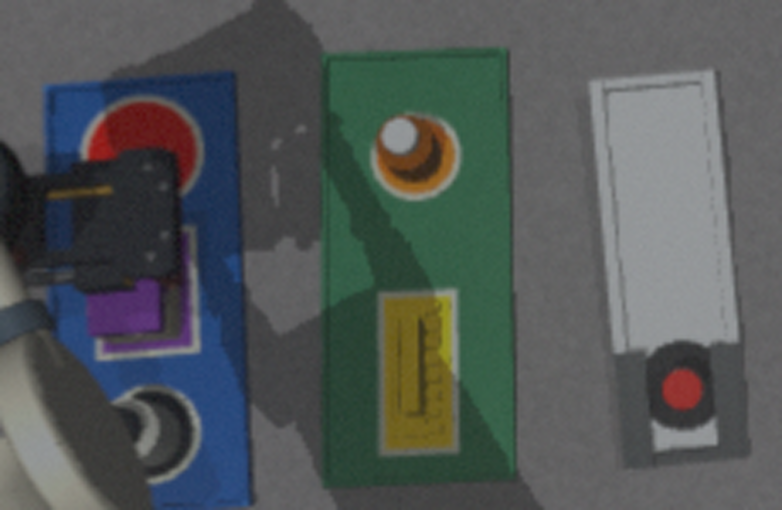

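servo_tool:
  motion:
    - [[-30,100,-2,-0.013],[-94,334,-2,-0.013],[-94,334,-2,-0.013],[-94,334,-2,-0.013],[-94,334,-2,-0.013],[-94,334,-2,-0.013],[-94,334,-2,-0.013],[-94,334,-2,-0.013],[-94,334,-2,-0.013],[-94,334,-2,-0.013],[-94,334,-2,-0.013],[-94,334,-2,-0.013],[-94,334,-2,-0.013],[-94,334,-2,-0.013]]
  gripper: 0.1

```text
time: 28.55
ee_pos: [0.4536, -0.0267, 0.1241]
tcp_rot: [-0.0, 0.999, 0.035, -0.0]
force: [0.9, 0.1, 0.2]
finger_gap: 0.552
```

```bash
python3 go.py 453.5 -27.6 40 -86;  python3 - <<'E'
from h import *
from cell import *
c=capture("wrist");pickle.dump(c,open("pics/w8.pkl","wb"));cv2.imwrite("pics/w8.png",c["color"][:,:,::-1])
for b in blobs(c,(0,170,60),(8,255,255),200): print(b[0],b[1],onz(c,b[0],.0775)*1e3)
c=capture("top");pickle.dump(c,open("pics/t8.pkl","wb"));cv2.imwrite("pics/t8.png",cv2.resize(c["color"][130:280,60:290,::-1],None,fx=3.4,fy=3.4,interpolation=2))
for b in blobs(c,(125,90,50),(150,255,255),200,(60,130,160,280)): print(b[0],b[1],rectw(c,b[2],.05),onz(c,b[0],.05)*1e3)
E
```

```text
t 28.55 tcp [453.6 -26.7 124.1] yaw -85.93 tilt 0.01 gap 48.6 F [0.9 0.1 0.2] j6 1.37
rel [-0.1  0.9 84.1] spin 0.001
[288.31896552 236.67364532] [273 220  31  34 812] [[451.69529153 -27.35009247  77.5       ]]
[ 96.13488372 213.20310078] [ 85 198  23  31 645] ((527.0950317382812, 309.9970703125), (61.55583190917969, 44.72465133666992), 3.4889817237854004) [[526.87622763 309.95407356  50.        ]]
```

View pics/w8.png

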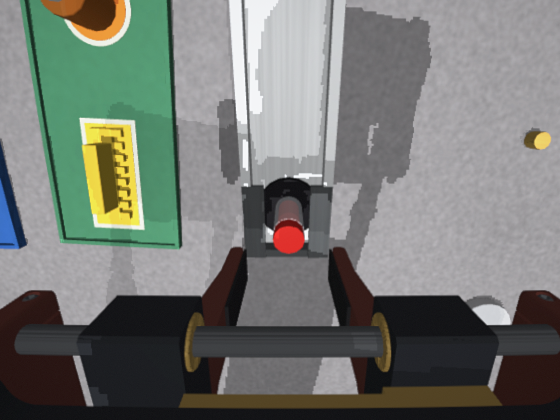

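View pics/t8.png

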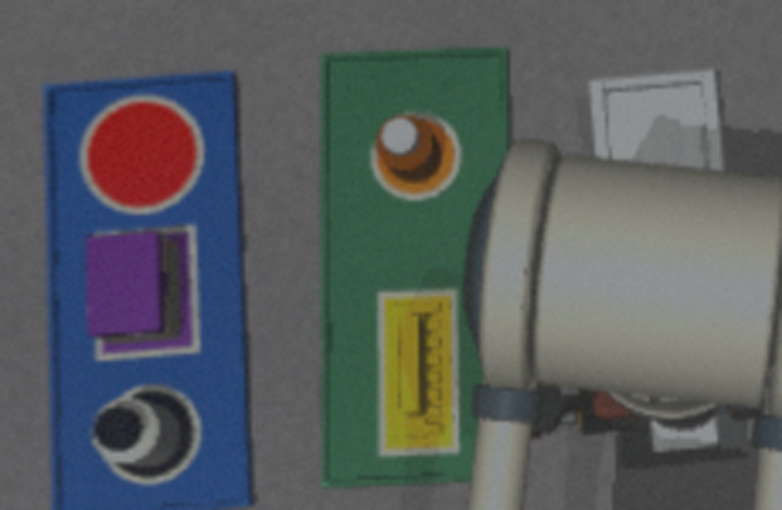

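servo_tool:
  motion:
    - [[0,0.7,35,0],[0,0.7,62,0],[0,0.7,78,0],[0,0.7,84,0],[0,0.7,84,0],[0,0.7,84,0]]

```text
time: 29.25
ee_pos: [0.4541, -0.0281, 0.0413]
tcp_rot: [0.0, 0.999, 0.035, 0.001]
force: [0.3, 0.6, 0.9]
finger_gap: 0.55
```

servo_tool:
  motion:
    - [[0,0,0,0],[0,0,0,0],[0,0,0,0],[0,0,0,0],[0,0,0,0],[0,0,0,0]]
  gripper: -1
  force: 10

```text
time: 29.85
ee_pos: [0.4538, -0.028, 0.0406]
tcp_rot: [0.0, 0.999, 0.035, 0.0]
force: [-0.3, -0.6, 3.4]
finger_gap: 0.268
```

```bash
python3 go.py 453.5 -27.6 40 -86
```

```text
t 29.85 tcp [453.8 -28.   40.6] yaw -86.0 tilt 0.04 gap 23.6 F [-0.3 -0.6  3.4] j6 1.36
rel [-0.2 -0.4  0.6] spin -0.0
```

servo_tool:
  motion:
    - [[2,0,-0.8,0],[6,0,-1.4,0],[11,0,-2.1,0],[16,0,-2.8,0],[21,0,-3.5,0],[21,0,-3.5,0]]

```text
time: 30.45
ee_pos: [0.4752, -0.0265, 0.0437]
tcp_rot: [0.0, 0.999, 0.035, 0.0]
force: [0.1, 0.9, 1.0]
finger_gap: 0.272
```

```bash
python3 go.py 453.8 -28 40.6 -86
python3 - <<'E'
from h import *
from cell import *
c=capture("wrist");cv2.imwrite("pics/w9.png",c["color"][100:380,150:430,::-1])
E
```

```text
t 30.45 tcp [475.2 -26.5  43.7] yaw -85.99 tilt 0.03 gap 24.0 F [0.1 0.9 1. ] j6 1.37
rel [-21.5   0.    3.1] spin 0.0
```

View pics/w9.png

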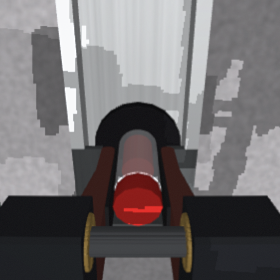

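servo_tool:
  motion:
    - [[3,0,-0.5,0],[8,0,-1.2,0],[14,0,-2,0],[20,0,-2.9,0],[26,0,-3.7,0],[32,0,-4.6,0],[38,0,-5.4,0],[42,0,-6,0],[42,0,-6,0],[42,0,-6,0]]

```text
time: 31.5
ee_pos: [0.5164, -0.0235, 0.0495]
tcp_rot: [-0.0, 0.999, 0.035, -0.0]
force: [0.8, 1.0, 0.2]
finger_gap: 0.268
```

```bash
python3 go.py 615.7 316.5 135 -86.8
python3 - <<'E'
from h import *
from cell import *
c=capture("wrist");cv2.imwrite("pics/w10.png",c["color"][100:380,150:430,::-1])
c=capture("scene");cv2.imwrite("pics/s10.png",cv2.resize(c["color"][140:300,220:380,::-1],None,fx=3.5,fy=3.5,interpolation=2))
E
```

```text
t 31.5 tcp [516.4 -23.5  49.5] yaw -86.0 tilt 0.01 gap 23.6 F [0.8 1.  0.2] j6 1.39
rel [ 122.8 -332.3  -85.5] spin 0.014
```

View pics/w10.png

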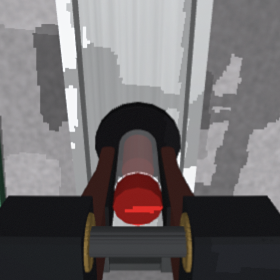

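View pics/s10.png

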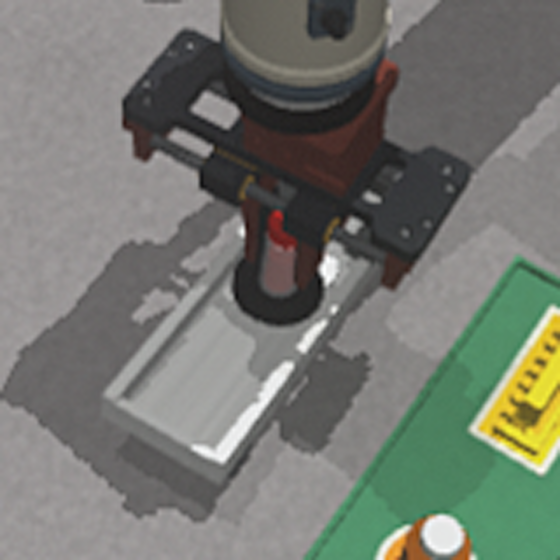

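servo_tool:
  motion:
    - [[0,0,-5,0],[0,0,-20,0],[0,0,-50,0],[0,0,-75,0],[4,-11,-85,0],[14,-38,-85,0],[27,-73,-85,0],[41,-111,-85,0],[55,-149,-85,0],[69,-187,-85,0],[83,-225,-85,0],[97,-263,-85,0],[110,-298,-85,0.014],[119,-321,-85,0.014],[123,-332,-85,0.014],[123,-332,-85,0.014],[123,-332,-85,0.014],[123,-332,-85,0.014],[123,-332,-85,0.014]]

```text
time: 33.5
ee_pos: [0.616, 0.315, 0.1351]
tcp_rot: [0.0, 1.0, 0.027, 0.0]
force: [0.8, -1.1, -0.7]
finger_gap: 0.267
```

```bash
python3 go.py 615.7 316.5 38 -86.8
python3 - <<'E'
from h import *
from cell import *
c=capture("wrist");cv2.imwrite("pics/w11.png",c["color"][:,:,::-1])
c=capture("scene");cv2.imwrite("pics/s11.png",cv2.resize(c["color"][220:420,320:520,::-1],None,fx=2.9,fy=2.9,interpolation=2))
E
```

```text
t 33.5 tcp [616.  315.  135.1] yaw -86.89 tilt 0.02 gap 23.5 F [ 0.8 -1.1 -0.7] j6 1.94
rel [-0.3 -1.6 97.1] spin -0.002
```

View pics/w11.png

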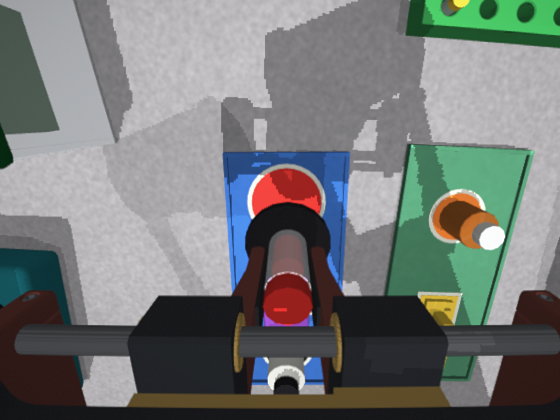

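View pics/s11.png

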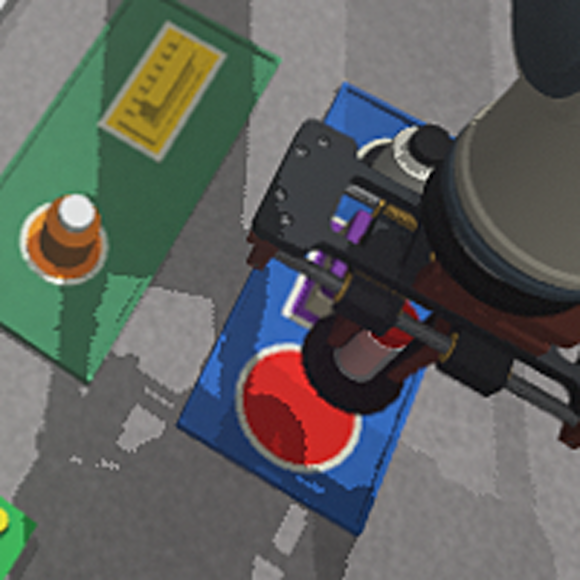

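servo_tool:
  motion:
    - [[-0.3,-1,35,0],[-0.3,-1,65,0],[-0.3,-1,85,0],[-0.3,-1,93,0],[-0.3,-1,97,0],[-0.3,-1,98,0],[-0.3,-1,99,0],[-0.3,-1,99,0],[-0.3,-1,99,0]]

```text
time: 34.5
ee_pos: [0.616, 0.3174, 0.0367]
tcp_rot: [-0.0, 1.0, 0.028, 0.001]
force: [0.1, -0.4, -0.9]
finger_gap: 0.27
```

```bash
python3 go.py 615.7 316.5 31 -86.8
python3 - <<'E'
from h import *
from cell import *
c=capture("wrist");pickle.dump(c,open("pics/w12.pkl","wb"));cv2.imwrite("pics/w12.png",c["color"][:,:,::-1])
E
```

```text
t 34.5 tcp [616.  317.4  36.7] yaw -86.8 tilt 0.09 gap 23.7 F [ 0.1 -0.4 -0.9] j6 1.94
rel [-0.4  0.9  5.7] spin -0.0
```

View pics/w12.png

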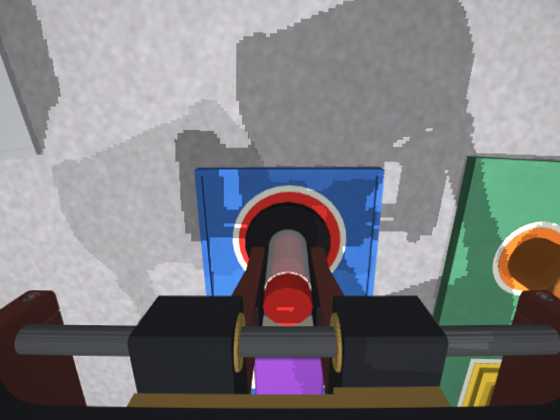

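Run:
```python
from h import *
c=load("w12")
print(onz(c,[(288,203)],.025)*1e3,onz(c,[(289,192)],.006)*1e3,onz(c,[(289,186)],.006)*1e3)
```

```text
[[649.76022962 319.1233482   25.        ]] [[652.05286435 318.53776923   6.        ]] [[656.06816661 318.76669057   6.        ]]
```

servo_tool:
  motion:
    - [[0,0.6,1,0],[0,0.6,2,0],[0,0.6,3,0],[0,0.6,4,0],[0,0.6,5,0],[0,0.6,5,0]]
  force: 5

```text
time: 35.15
ee_pos: [0.6173, 0.3169, 0.0328]
tcp_rot: [-0.001, 1.0, 0.028, 0.002]
force: [3.2, -0.6, 5.9]
finger_gap: 0.272
```

```bash
python3 go.py 615.7 316.5 31 -86.8
python3 - <<'E'
from h import *
from cell import *
c=capture("wrist");pickle.dump(c,open("pics/w13.pkl","wb"));cv2.imwrite("pics/w13.png",c["color"][120:380,150:430,::-1])
E
```

```text
t 35.15 tcp [617.3 316.9  32.8] yaw -86.82 tilt 0.28 gap 23.9 F [ 3.2 -0.6  5.9] j6 1.94
rel [-1.6  0.3  1.8] spin -0.0
```

View pics/w13.png

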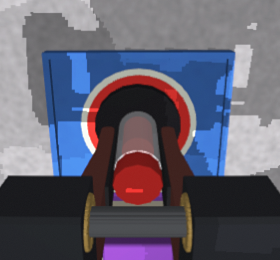

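servo_tool:
  motion:
    - [[0,0,1,0],[0,0,1.5,0],[0,0,1.5,0],[0,0,1.5,0]]

```text
time: 35.6
ee_pos: [0.6175, 0.317, 0.0316]
tcp_rot: [-0.001, 1.0, 0.028, 0.003]
force: [2.7, -0.3, 5.5]
finger_gap: 0.27
```

servo_tool:
  motion:
    - [[0,0,0,0],[0,0,0,0],[0,0,0,0],[0,0,0,0],[0,0,0,0]]
  gripper: -0.2

```text
time: 36.1
ee_pos: [0.6153, 0.3165, 0.0286]
tcp_rot: [0.0, 1.0, 0.028, -0.0]
force: [0.3, 0.3, 0.6]
finger_gap: 0.4
```

```bash
python3 go.py 615.7 316.5 31 -86.8
python3 - <<'E'
from h import *
from cell import *
c=capture("wrist");pickle.dump(c,open("pics/w14.pkl","wb"));cv2.imwrite("pics/w14.png",c["color"][120:380,150:430,::-1])
E
```

```text
t 36.1 tcp [615.3 316.5  28.6] yaw -86.8 tilt 0.05 gap 35.2 F [0.3 0.3 0.6] j6 1.94
rel [ 0.4  0.  -2.4] spin -0.0
```

View pics/w14.png

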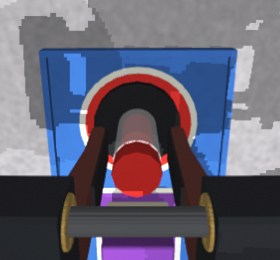

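Released, and the vial is standing. Rise straight up and check.

servo_tool:
  motion:
    - [[0,0,-10,0],[0,0,-30,0],[0,0,-70,0],[0,0,-110,0],[-60,0,-130,0],[-100,0,-130,0],[-100,0,-130,0],[-100,0,-130,0]]

```text
time: 36.95
ee_pos: [0.5151, 0.3112, 0.1605]
tcp_rot: [-0.0, 1.0, 0.028, 0.001]
force: [0.5, -0.3, 0.5]
finger_gap: 0.401
```

Run:
```python
from h import *
from cell import *
for n in ("wrist","scene","top"):
    c=capture(n);pickle.dump(c,open(f"pics/{n}15.pkl","wb"));cv2.imwrite(f"pics/{n}15.png",c["color"][:,:,::-1])
c=load("wrist15")
for b in blobs(c,(0,170,60),(8,255,255),200): print("cap/red",b[0],b[1],onz(c,b[0],.07)*1e3)
c=load("scene15");cv2.imwrite("pics/s15z.png",cv2.resize(c["color"][220:420,290:510,::-1],None,fx=2.9,fy=2.9,interpolation=2))
```

```text
cap/red [289.54022082 100.99684543] [ 254   59   69   74 1268] [[610.81691715 315.09010121  70.        ]]
cap/red [287.50666667  87.86933333] [273  72  30  33 750] [[620.41268874 317.24370252  70.        ]]
```

View pics/wrist15.png

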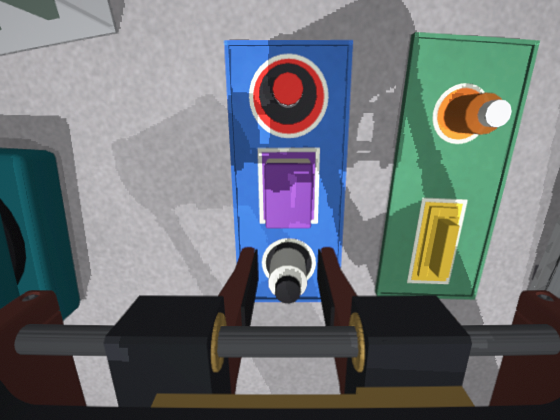

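View pics/s15z.png

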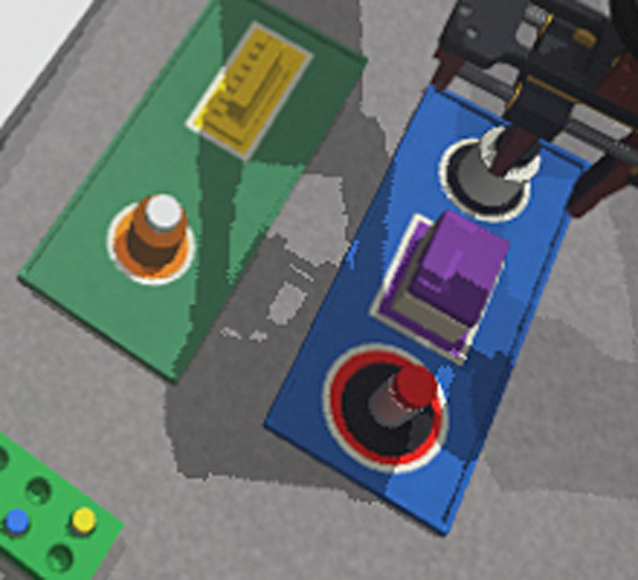

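Run:
```python
from h import *
T=load("t8")
b=max(blobs(T,(0,0,0),(180,255,45),20,(84,248,102,268)),key=lambda q:q[1][4]);print(b[0],b[1],onz(T,b[0],.068)*1e3, onz(T,[(95.3,256.8)],.068)*1e3)
c=load("wrist15");cv2.imwrite("pics/z15.png",cv2.resize(c["color"][40:310,220:540,::-1],None,fx=2.4,fy=2.4,interpolation=2))
b=max(blobs(c,(0,0,0),(180,255,50),60,(270,270,305,310)),key=lambda q:q[1][4]);print(b[0],b[1],onz(c,b[0],.068)*1e3)
for b in blobs(c,(125,90,50),(150,255,255),200,(240,140,330,240)): print(b[0],b[1])
print(onz(c,[(264.5,164),(313,164),(263,227),(313,227)],.05)*1e3)
```

```text
[ 94.64516129 255.09677419] [ 89 250  12  11  62] [[438.90400683 304.08375076  68.        ]] [[435.45774512 302.67689263  68.        ]]
[288.9223301  288.76213592] [276 276  24  27 412] [[441.27751922 305.73412748  68.        ]]
[288.25457064 190.54376731] [ 262  152   53   76 3610]
[[557.04583527 334.45793182  50.        ]
 [559.51367368 290.69376162  50.        ]
 [496.48803863 333.83801923  50.        ]
 [499.18997196 285.76938611  50.        ]]
```

View pics/z15.png

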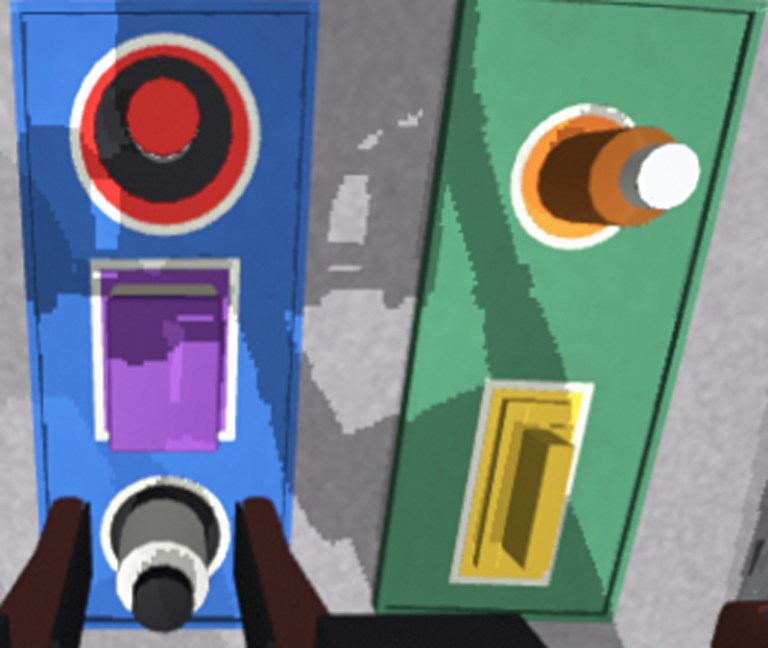

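```bash
python3 go.py 500 300 200 -86.8; python3 -c "
from cell import *
print(close_job())"
```

```text
t 37.1 tcp [516.9 311.  159.5] yaw -86.83 tilt 0.06 gap 34.8 F [ 0.2 -0.  -0.1] j6 2.0
rel [-17.4  10.1 -40.5] spin -0.001
the job is handed in; nothing more can be done
None
```

Both kits are made up and the job is handed in, at about 37 s of the 131 s allowed. All five things stand upright on their own marks, and the gripper is open and clear of them.

I placed the comb, amber bottle, white bottle and 62 x 44 mm tip box in that order. For the vial, I gripped it and slid it about 62 mm up the chute until its carrier cleared the rails. I then lifted it out and set it on the red disc. It hung tilted 0.14 rad from the chute, so I pressed it lightly onto the tray to straighten it before letting go.

What the last checks showed:
- **Vial:** within 2 mm of its mark's centre.
- **Amber bottle:** within about 2 mm.
- **Tip box:** square to its mark and within about 2.5 mm.
- **White bottle:** the estimates disagreed by about 2–4 mm because its cap was only partly picked out in the pictures. The close view shows its base inside the black disc.
- **Comb:** lies square inside its yellow rectangle in the close view. I judged this by eye, without measuring an offset.

The force readings I saw stayed under about 8 N.

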